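# Put measured brass rods back in their grooved tray

## Robot

A 7-joint arm with a two-finger parallel gripper is mounted at the origin on the work surface. World frame = base frame: x ahead of the robot, y to its left, z up, the work surface at z = 0. Lengths are in m, angles in rad, forces in N, time in s.
With the tool pointing down it reaches from about 0.425 to 0.825 m from the base axis. Payload 3.6 kg.
Tool frame: the origin (TCP) lies on the centre line of the jaws, within the pads' length; the fingertips stand 17 mm ahead of it and the grasp point (between the pads) lies 2 mm behind it; z points along the fingers, y is the line along which they close (so a half turn about z gives the same grasp; the last joint's range is limited). The gripper opens to 93 mm and grips with 3 to 60 N. Pads are 15 mm wide; open, the fingers measure 128 mm over their backs; the gripper's body (75 mm by 188 mm) begins 65 mm behind the grasp point.
Start: joints at [-1.312, 0.615, -0.013, 1.423, 0.008, 1.103, -0.04], TCP at [0.183, 0.624, 0.236] pointing down, gripper open.
Joint ranges: [-3.12, 3.12], [-0.3, 2.06], [-1.34, 1.32], [0.26, 2.42], [-1.36, 4.5], [0.01, 1.98], [-2.84, 2.84]. Speed limits (rad/s): [2.79, 2.79, 3.14, 3.14, 3.14, 3.14, 3.14].

## Interface

Orientations are given as a rotation vector (axis times angle).
In Python, from station import bot, eyes gives the robot as it stands. The module is installed in compiled form; this text tells all that it offers.
- The arm moves only by the shell command python3 -m handwheel 'ROWS' [FORCE]. ROWS is JSON, a list of rows, each a list of 3 entries, a list of its own where there are three numbers: the opening in per cent of the stroke, from 0 (shut) to 100 (fully open), then the shift along the tool's x, y, z in m, then the turn about the tool's z in degrees. A call has 1 to 10 rows; each row is the pose to reach, as a shift and turn from the pose commanded when the call began, along the tool's axes at that moment; what a row does not reach only later rows make up. A row lasts 1/12 s, in which the tool goes at most 41.7 mm and 7.16 degrees, less where a joint would pass 70% of its speed; a pose out of reach is approached as far as the arm can. A call with a gripper value outside its range is refused whole. The fingers move at their own pace and stop on an object; FORCE is the grip in N (left out, the last holds). Time passes only in rows, so rows that repeat a pose let the fingers close. It gives the time, the measured TCP pose, the force, the opening and the grip force at its end, in the units of the state.
- bot.get_state(): the state, without advancing time (a new reading comes with each control period).
- eyes.grab_frame(name): name is "scene" or "top"; returns a dict with "frame" (480x640x3 uint8, red, green, blue), "camera_matrix" (3x3 intrinsics, pixels), "distortion" ([k1, k2, p1, p2, k3] as OpenCV has them; the pictures are not rectified), "R" (3x3) and "t" (3): a world point X has camera coordinates R X + t. Camera axes: x right, y down, z forward; pixel columns grow to the right and rows downward; lengths in m; the calibration is good to about 2 mm. A picture is of the moment at which its call begins. There is no depth.
- bot.sign_off(): hands the job in; it is judged then, once.
The state is a dict: "time": time; "qpos": joint angles; "qvel": joint speeds; "joint_efforts": joint torques, N m; "tcp_pos": TCP position; "orientation": TCP orientation; "contact_force": force on the tool from outside, world axes, zero at the start; "torque": the same for the moment, N m; "finger_gap": opening from 0.0 (shut) to 1.0 (fully open); "finger_force": force on a finger pad.
Only numpy, scipy, OpenCV 4.12 (cv2) and the standard library are available. Lean on these libraries where they do the work, as an engineer would, in place of code of your own. Each camera call takes 0.05 s, during which the arm holds its last target. There are 200 camera calls.

## Task

The brass rods on the rotary stage have been measured: lift each one off the freely turning disc and lay it on the flat end of the grooved tray. When all are in the tray, take the rake and comb all the rods, with the ones already lying askew there, so that each settles flat in a groove of its own, using the rake and never your fingers over the grooves. Then close the tray's hinged lid over them, pushing gently until it snaps home and no further, leave the rake standing on its mat where you found it, and leave the other things on the bench undisturbed.

Things in the scene. Friction and masses are not known exactly. Their poses are not given: they have to be found in the camera images.
- rod1: Brass rod, 80 mm long, 12 mm thick, round, but it rolls reluctantly and stays where it is laid; 0.08 kg; origin at its centre, x along its length. At the start it lies (if present) on the disc of the rotary stage.
- rod2: Brass rod, 80 mm long, 12 mm thick, round, but it rolls reluctantly and stays where it is laid; 0.08 kg; origin at its centre, x along its length. At the start it lies (if present) on the disc of the rotary stage.
- rod3: Brass rod, 80 mm long, 12 mm thick, round, but it rolls reluctantly and stays where it is laid; 0.08 kg; origin at its centre, x along its length. At the start it lies (if present) on the disc of the rotary stage.
- rod4: Brass rod, 80 mm long, 12 mm thick, round, but it rolls reluctantly and stays where it is laid; 0.08 kg; origin at its centre, x along its length. At the start it lies (if present) on the disc of the rotary stage.
- rod5: Brass rod, 80 mm long, 12 mm thick, round, but it rolls reluctantly and stays where it is laid; 0.08 kg; origin at its centre, x along its length. At the start it lies askew across the tray's grooves.
- rod6: Brass rod, 80 mm long, 12 mm thick, round, but it rolls reluctantly and stays where it is laid; 0.08 kg; origin at its centre, x along its length. At the start it lies askew across the tray's grooves.
- tray: Grooved tray, black and blue, fixed to the bench, 108 mm wide in x, 34 mm high; origin on its underside. Its y axis runs from the flat end to the grooves (roughly world +y), its x along the grooves. Inside, x is -50 to 50 mm. Side walls and groove-end wall (y 105 to 109) reach z 34 mm, the lip at the flat end (y -120 to -124) only z 27. 140 mm wide at the lid's ears.
- landing (a point): Centre of the tray's flat landing, on its surface (tray x 0, y -67.5, z 18.5 mm). The landing covers tray y -120 to -15 mm; a rod lying on it has its centre at z 24.5 mm.
- grooves (a point): Centre of the grooved part, level with the crests (tray x 0, y 45, z 18.5 mm). Six grooves along the tray's x, centres at y = -5, 15, 35, 55, 75, 95 mm, sloping sides, flat floors at z 6 mm, sharp crests level with the landing at z 18.5. A rod flat in a groove has its centre at z 12 mm and its top just below the crests.
- lid_hinge (a point): Middle of the lid's hinge axis (along the tray's x), at tray x 0, y 113, z 36 mm
- lid (a joint): Angle of the clear, orange-framed lid, rad: 0 shut, flat over the grooves (tray z 36 to 41 mm); 1.75 to 1.95 at the start, up and leaning outwards past the groove end. 112 mm wide, 127 mm from hinge to free edge. It stays at any angle (0.6 N at the edge moves it). Near shut, ears meet sprung catches: resistance from about 0.1 rad, peak about 11 N at the free edge, gives way below 0.045 and snaps to 0.
- lid_edge (a point): Middle of the rubber push pad on the lid's outer face (upper when shut), at its free edge, 121 mm from the hinge axis
- rake: Hand rake, 0.16 kg: six slippery white plastic tines (5 mm thick, 16 mm apart, 34 mm long) under an aluminium bar 90 mm wide in x, 10 in y, z 34 to 46 mm; yellow handle 18 mm wide, z 36 to 52, from the bar back to y -125, with an end foot (y -113 to -123) down to z 8 mm. Origin at the middle of the tine row, at the tips; x along the row, handle to -y, z up.
- rake_grip (a point): Grip point on the rake's handle: rake x 0, y -34, z 44 mm, near its centre of mass; pinch across the handle (18 mm, along the rake's x). With its tips 4 mm above the tray's crests the rake passes over rods lying flat in grooves and pushes all others on, each into the first free groove; 5 mm to spare at each side of the tray, and the foot clears the lip.
- rest_mark (a point): The rake's place on its black rubber mat (fixed, 110 x 160 x 3 mm): the rake's origin stands here at the start; axes as the rake's when parked. A raised strip on the mat, 8 mm above it and 34 mm wide, 116 mm behind the mark, carries the rake's foot.
- stage_top (a point): Centre of the rotary stage's disc, on its top (45 mm above the bench). The disc, 196 mm in diameter, turns freely on its base at a touch; base 160 x 160 x 33 mm, fixed.
- oil: Bystander: small amber oil bottle, 28 mm across, 75 mm high; origin at its underside
- loupe: Bystander: black loupe, 38 mm across, 34 mm high; origin at its underside
- vblock: Bystander: dark steel V-block, 45 x 35 x 36 mm; origin at its underside
- cup: Bystander: closed white ceramic pot, 60 mm across, 45 mm high; origin at its underside

How it is judged:
On the way, in this order (a step that is already met when the one before it is completed fails the run):
1. every rod is in the tray and none is held (x of rod1 in the frame of tray between -0.05 and 0.05 m and y of rod1 in the frame of tray between -0.12 and 0.105 m and z of each of rod1, rod2, rod3, rod4, rod5, rod6 in the frame of tray below 0.045 m and contact force between the fingers and rod1 below 0.2 N and x of rod2 in the frame of tray between -0.05 and 0.05 m and y of rod2 in the frame of tray between -0.12 and 0.105 m and contact force between the fingers and rod2 below 0.2 N and x of rod3 in the frame of tray between -0.05 and 0.05 m and y of rod3 in the frame of tray between -0.12 and 0.105 m and contact force between the fingers and rod3 below 0.2 N and x of rod4 in the frame of tray between -0.05 and 0.05 m and y of rod4 in the frame of tray between -0.12 and 0.105 m and contact force between the fingers and rod4 below 0.2 N and x of rod5 in the frame of tray between -0.05 and 0.05 m and y of rod5 in the frame of tray between -0.12 and 0.105 m and contact force between the fingers and rod5 below 0.2 N and x of rod6 in the frame of tray between -0.05 and 0.05 m and y of rod6 in the frame of tray between -0.12 and 0.105 m and contact force between the fingers and rod6 below 0.2 N), for 0.2 s.
2. with all rods in the tray, the rake's tines pass low over the grooves (x of rod1 in the frame of tray between -0.05 and 0.05 m and y of rod1 in the frame of tray between -0.12 and 0.105 m and z of each of rod1, rod2, rod3, rod4, rod5, rod6 in the frame of tray below 0.045 m and x of rod2 in the frame of tray between -0.05 and 0.05 m and y of rod2 in the frame of tray between -0.12 and 0.105 m and x of rod3 in the frame of tray between -0.05 and 0.05 m and y of rod3 in the frame of tray between -0.12 and 0.105 m and x of rod4 in the frame of tray between -0.05 and 0.05 m and y of rod4 in the frame of tray between -0.12 and 0.105 m and x of rod5 in the frame of tray between -0.05 and 0.05 m and y of rod5 in the frame of tray between -0.12 and 0.105 m and x of rod6 in the frame of tray between -0.05 and 0.05 m and y of rod6 in the frame of tray between -0.12 and 0.105 m and y of rake in the frame of tray between 0.02 and 0.105 m and x of rake in the frame of tray between -0.02 and 0.02 m and z of rake in the frame of tray below 0.0285 m), for 0.1 s.
3. every rod lies flat in a groove, and the rake is lifted out of them (y of rod1 in the frame of tray between -0.012 and 0.104 m and z of rod1 in the frame of tray between 0.008 and 0.0145 m and x of rod1 in the frame of tray between -0.05 and 0.05 m and angle between the x axis of each of rod1, rod2, rod3, rod4, rod5, rod6 and the x axis of tray, either way round below 0.08 rad and y of rod2 in the frame of tray between -0.012 and 0.104 m and z of rod2 in the frame of tray between 0.008 and 0.0145 m and x of rod2 in the frame of tray between -0.05 and 0.05 m and y of rod3 in the frame of tray between -0.012 and 0.104 m and z of rod3 in the frame of tray between 0.008 and 0.0145 m and x of rod3 in the frame of tray between -0.05 and 0.05 m and y of rod4 in the frame of tray between -0.012 and 0.104 m and z of rod4 in the frame of tray between 0.008 and 0.0145 m and x of rod4 in the frame of tray between -0.05 and 0.05 m and y of rod5 in the frame of tray between -0.012 and 0.104 m and z of rod5 in the frame of tray between 0.008 and 0.0145 m and x of rod5 in the frame of tray between -0.05 and 0.05 m and y of rod6 in the frame of tray between -0.012 and 0.104 m and z of rod6 in the frame of tray between 0.008 and 0.0145 m and x of rod6 in the frame of tray between -0.05 and 0.05 m and (z of rake in the frame of tray above 0.055 m or horizontal distance between rake and grooves above 0.12 m)), for 0.2 s.
4. the lid has snapped shut with all rods in their grooves (y of rod1 in the frame of tray between -0.012 and 0.104 m and z of rod1 in the frame of tray between 0.008 and 0.0145 m and x of rod1 in the frame of tray between -0.05 and 0.05 m and angle between the x axis of each of rod1, rod2, rod3, rod4, rod5, rod6 and the x axis of tray, either way round below 0.08 rad and y of rod2 in the frame of tray between -0.012 and 0.104 m and z of rod2 in the frame of tray between 0.008 and 0.0145 m and x of rod2 in the frame of tray between -0.05 and 0.05 m and y of rod3 in the frame of tray between -0.012 and 0.104 m and z of rod3 in the frame of tray between 0.008 and 0.0145 m and x of rod3 in the frame of tray between -0.05 and 0.05 m and y of rod4 in the frame of tray between -0.012 and 0.104 m and z of rod4 in the frame of tray between 0.008 and 0.0145 m and x of rod4 in the frame of tray between -0.05 and 0.05 m and y of rod5 in the frame of tray between -0.012 and 0.104 m and z of rod5 in the frame of tray between 0.008 and 0.0145 m and x of rod5 in the frame of tray between -0.05 and 0.05 m and y of rod6 in the frame of tray between -0.012 and 0.104 m and z of rod6 in the frame of tray between 0.008 and 0.0145 m and x of rod6 in the frame of tray between -0.05 and 0.05 m and value of joint lid below 0.03 rad), for 0.2 s.
At the end, for the whole second after the job is handed in: Every rod present lies flat in a groove (centre below 14.5 mm over the tray's underside, within 0.08 rad of the groove's direction), the lid is snapped shut (below 0.03 rad), and the rake stands upright on its mat, tines within 35 mm of its mark; all at rest and released (all of step 4 and horizontal distance between rake and rest_mark below 0.035 m and angle between rake's own z axis and vertical below 0.2 rad and height (world z) of rake below 0.015 m and linear speed of each of rake, rod1, rod2, rod3, rod4, rod5, rod6 below 0.03 m/s); the robot touches nothing.
It fails at once if a rod over or in the grooves is touched with the fingers ((contact force between the fingers and rod1 above 0.5 N and y of rod1 in the frame of tray between 0 and 0.105 m and x of rod1 in the frame of tray between -0.05 and 0.05 m and z of rod1 in the frame of tray below 0.05 m) or (contact force between the fingers and rod2 above 0.5 N and y of rod2 in the frame of tray between 0 and 0.105 m and x of rod2 in the frame of tray between -0.05 and 0.05 m and z of rod2 in the frame of tray below 0.05 m) or (contact force between the fingers and rod3 above 0.5 N and y of rod3 in the frame of tray between 0 and 0.105 m and x of rod3 in the frame of tray between -0.05 and 0.05 m and z of rod3 in the frame of tray below 0.05 m) or (contact force between the fingers and rod4 above 0.5 N and y of rod4 in the frame of tray between 0 and 0.105 m and x of rod4 in the frame of tray between -0.05 and 0.05 m and z of rod4 in the frame of tray below 0.05 m) or (contact force between the fingers and rod5 above 0.5 N and y of rod5 in the frame of tray between 0 and 0.105 m and x of rod5 in the frame of tray between -0.05 and 0.05 m and z of rod5 in the frame of tray below 0.05 m) or (contact force between the fingers and rod6 above 0.5 N and y of rod6 in the frame of tray between 0 and 0.105 m and x of rod6 in the frame of tray between -0.05 and 0.05 m and z of rod6 in the frame of tray below 0.05 m)).
It fails at once if the lid is pushed with more than 40 N (contact force between any of the fingers, the arm and lid above 40 N).
It fails at once if a bystander is shoved more than 40 mm or toppled (distance of any of oil, loupe, vblock, cup from where it was at the start of the episode above 0.04 m or angle between any of oil, loupe, vblock, cup's own z axis and vertical above 0.7 rad).
Of rod1, rod2, rod3, rod4 only 3 to 4 are there at a start; the rules pass over those that are not, and their reading is None.
At some moment in a run one of rake may be knocked a few centimetres aside while the robot is not near it.
Once in a run the grip may slacken for a moment while it holds something.
It also fails if it takes over 200 s, if anything falls off the work surface, if the arm or the gripper's body presses on something with over 40 N, if the wrist force passes 120 N, or if a joint passes its speed limit or range.

## Working session

There is one attempt and no reset: what is moved stays moved. The work goes in short steps, Python scripts to look and compute and a shell command to move; the robot and the scene stay as the last step left them, time stands still between calls to the robot, and variables do not carry over. Pictures are saved under pics/ and viewed, at most 15 in all, crops included, and the job is handed in when it is done.

```bash
mkdir -p pics; cat > h.py <<'E'
import numpy as np, cv2
from scipy.spatial.transform import Rotation as Ro
def bot():
    from station import bot; return bot
def snap(n,f=None):
    from station import eyes
    d=eyes.grab_frame(n)
    if f: cv2.imwrite('pics/'+f+'.png',d['frame'][:,:,::-1]); np.savez('pics/'+n+'.npz',**{k:np.array(v) for k,v in d.items()})
    return d
def load(n): return dict(np.load('pics/'+n+'.npz'))
def p2w(d,uv,z):
    uv=np.array(uv,float).reshape(-1,1,2)
    n=cv2.undistortPoints(uv,np.array(d['camera_matrix'],float),np.array(d['distortion'],float))[:,0]
    R=np.array(d['R']);t=np.array(d['t']);C=-R.T@t
    r=np.c_[n,np.ones(len(n))]@R
    z=np.broadcast_to(z,len(n))
    return C+r*((z-C[2])/r[:,2])[:,None]
def w2p(d,X):
    return cv2.projectPoints(np.array(X,float).reshape(-1,3),cv2.Rodrigues(np.array(d['R'],float))[0],np.array(d['t'],float),np.array(d['camera_matrix'],float),np.array(d['distortion'],float))[0][:,0]
E
python3 - <<'E'
from h import *
b=bot()
for n in('top','scene'):
    d=snap(n,n+'0'); print(n,-np.array(d['R']).T@d['t'],np.array(d['R']).round(2).tolist())
s=b.get_state();print(s)
print(Ro.from_rotvec(s['orientation']).as_matrix().round(3))
E
```

```text
top [ 0.48588487 -0.12224795  0.91140165] [[-0.02, -1.0, -0.01], [-1.0, 0.02, -0.09], [0.09, 0.01, -1.0]]
scene [1.12965831 0.48365262 0.57768072] [[-0.73, 0.69, 0.03], [0.35, 0.4, -0.85], [-0.59, -0.6, -0.53]]
{'time': 0.1, 'qpos': array([-1.31146618,  0.61582702, -0.01260104,  1.42469643,  0.00812516,
        1.1034186 , -0.040401  ]), 'qvel': array([-0.00024971, -0.00104749,  0.0011703 , -0.00427486, -0.00094839,
       -0.00225914, -0.00059297]), 'joint_efforts': array([ 1.31399865e-03, -4.60042763e+01,  2.10058261e-01, -1.66245764e+01,
       -6.11508451e-02,  1.69398106e-02,  1.01605119e-04]), 'tcp_pos': array([0.18308641, 0.62299287, 0.23460809]), 'orientation': array([-0.44731785, -3.10931061,  0.00358589]), 'contact_force': array([ 0.08281198, -0.59239741, -0.11312974]), 'torque': array([-0.00728678,  0.01180092, -0.06105316]), 'finger_force': 0.0, 'finger_gap': 1.0003174660295029}
[[-0.959  0.282 -0.001]
 [ 0.282  0.959 -0.002]
 [-0.    -0.002 -1.   ]]
```

View pics/top0.png

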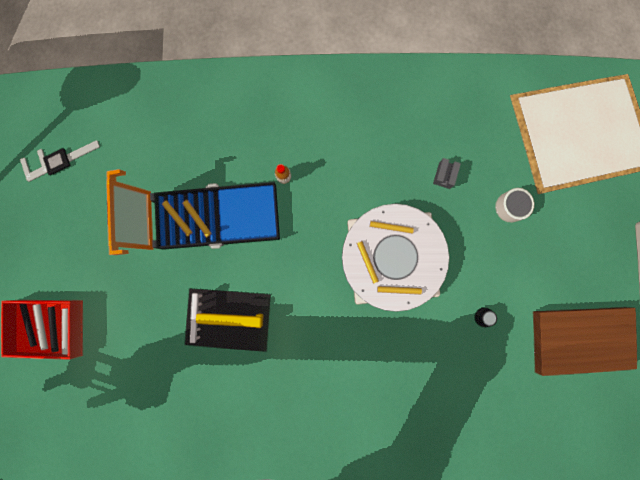

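View pics/scene0.png

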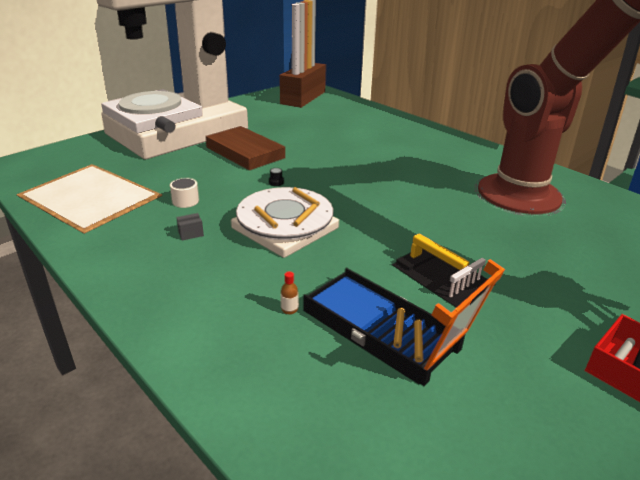

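The top picture shows three rods on the disc (around (393,227), (368,262), (401,290)). The tray is at about (155–280, 185–250) with its flat end to the right, two rods lie askew at (178,218) and (197,218), and the rake is at (195,318) with its handle to the right.

```bash
python3 - <<'E'
from h import *
d=load('top'); im=d['frame'][:,:,::-1].copy()
c=cv2.resize(im[165:360,95:300],None,fx=3,fy=3,interpolation=cv2.INTER_CUBIC); cv2.imwrite('pics/c1.png',c)
hsv=cv2.cvtColor(im,cv2.COLOR_BGR2HSV)
m=cv2.inRange(hsv,(12,90,80),(32,255,255))
n,l,st,ce=cv2.connectedComponentsWithStats(m)
for i in range(1,n):
    if st[i,4]>60:
        p=np.argwhere(l==i)[:,::-1].astype(np.float32)
        (cx,cy),wh,a=cv2.minAreaRect(p)
        print(st[i].tolist(),ce[i].round(1),np.round(wh,1),round(a,1),p2w(d,[[cx,cy]],0.051)[0].round(4))
g=[(277,183),(280,240),(156,248),(187,345)]
# disc centre by ellipse of bright pixels
m=cv2.inRange(im,(150,150,150),(255,255,255));m[:190]=0;m[325:]=0;m[:,:330]=0;m[:,460:]=0
p=np.argwhere(m)[:,::-1]; h=cv2.convexHull(p.astype(np.int32)); e=cv2.fitEllipse(h); print(e,p2w(d,[e[0]],.045))
E
```

```text
[510, 74, 130, 120, 1838] [565.4 133.3] [102.5 123.1] 77.5 [ 0.7613 -0.623   0.051 ]
[275, 166, 15, 14, 107] [282.5 173.9] [12.2 14. ] 73.3 [ 0.6855 -0.0436  0.051 ]
[106, 169, 47, 86, 1355] [124.1 214.3] [85.1 44.8] 88.0 [0.6213 0.2474 0.051 ]
[163, 201, 29, 35, 255] [176.7 217.9] [41.6  6.6] 51.8 [0.6068 0.1545 0.051 ]
[183, 200, 28, 38, 262] [196.5 218.2] [42.4  6.6] 54.7 [0.6052 0.1169 0.051 ]
[370, 221, 44, 13, 256] [391.3 226.8] [43.9  5.8] 9.5 [ 0.5816 -0.2428  0.051 ]
[357, 241, 22, 43, 260] [367.3 261.6] [43.6  6. ] 67.4 [ 0.5187 -0.197   0.051 ]
[377, 286, 45, 8, 271] [399.2 289.9] [44.1  6.2] 2.6 [ 0.4666 -0.2532  0.051 ]
[533, 308, 104, 55, 1362] [582.4 334.7] [ 52.6 102.4] 87.6 [ 0.3702 -0.6024  0.051 ]
[573, 311, 21, 21, 106] [583.7 320.4] [22.5 15.9] 39.8 [ 0.4005 -0.6023  0.051 ]
[594, 310, 20, 21, 118] [602.1 318.3] [16.4 21.9] 66.8 [ 0.4019 -0.6406  0.051 ]
[196, 313, 67, 15, 763] [229.9 319.7] [66.2 13.2] 1.1 [0.4174 0.056  0.051 ]
[610, 313, 19, 12, 61] [618.9 317.6] [ 8.1 20.2] 75.1 [ 0.4011 -0.6743  0.051 ]
[617, 355, 20, 14, 67] [626.6 360.1] [13. 19.] 90.0 [ 0.3173 -0.6881  0.051 ]
[548, 359, 20, 14, 74] [558.2 365.6] [20.5 11.3] 45.0 [ 0.3199 -0.5485  0.051 ]
[568, 363, 52, 9, 137] [591.7 366.6] [51.  8.] -0.0 [ 0.3116 -0.6184  0.051 ]
((394.24237060546875, 257.8304443359375), (108.41952514648438, 109.68328857421875), 163.5033416748047) [[ 0.52505047 -0.24700321  0.045     ]]
```

View pics/c1.png

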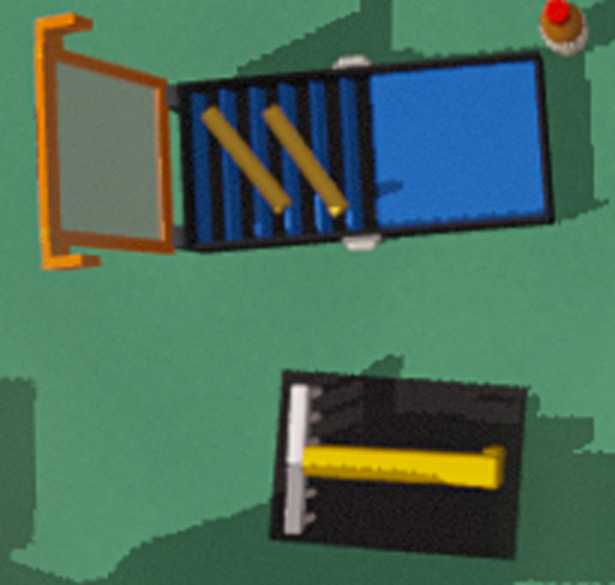

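```bash
cat >> h.py <<'E'
from scipy.optimize import least_squares
def fit(d,loc,uv,x0,z0=0):
    loc=np.array(loc,float)/1000; uv=np.array(uv,float)
    def W(p):
        c,s=np.cos(p[2]),np.sin(p[2]); return np.c_[p[0]+c*loc[:,0]-s*loc[:,1],p[1]+s*loc[:,0]+c*loc[:,1],z0+loc[:,2]]
    r=least_squares(lambda p:(w2p(d,W(p))-uv).ravel(),x0); return r.x,r.fun.reshape(-1,2).round(1)
def T(p,xy):
    c,s=np.cos(p[2]),np.sin(p[2]); xy=np.array(xy).reshape(-1,2); return xy@np.array([[c,s],[-s,c]])+p[:2]
def Ti(p,w):
    c,s=np.cos(p[2]),np.sin(p[2]); return (np.array(w).reshape(-1,2)-p[:2])@np.array([[c,-s],[s,c]])
E
python3 - <<'E'
from h import *
d=load('top'); k=lambda L:[(x/3+95-.33,y/3+165-.33) for x,y in L]
p,r=fit(d,[(54,-124,27),(-54,-124,27),(54,109,34),(-54,109,34)],k([(541,52),(552,220),(180,82),(190,250)]),[.6,.15,0])
print('tray',p.round(4),r.tolist())
m,r=fit(d,[(55,-80,3),(-55,-80,3),(55,80,3),(-55,80,3)],k([(526,388),(516,558),(284,370),(270,540)]),[.4,.05,0])
print('mat',m.round(4),r.tolist())
q,r=fit(d,[(45,0,46),(-45,0,46),(0,-123,52)],k([(299,385),(294,534),(501,468)]),[.4,.1,0],.003)
print('rake',q.round(4),r.tolist(),'grip',T(q,(0,-.034)))
im=d['frame'][:,:,::-1]; hsv=cv2.cvtColor(im,cv2.COLOR_BGR2HSV); M=cv2.inRange(hsv,(12,90,80),(32,255,255))
n,l,st,ce=cv2.connectedComponentsWithStats(M)
for i in range(1,n):
    if 200<st[i,4]<400:
        pp=np.argwhere(l==i)[:,::-1].astype(np.float32); bx=cv2.boxPoints(cv2.minAreaRect(pp))
        z=.049 if ce[i][0]>330 else .028
        w=p2w(d,bx,z)[:,:2]; e=[np.linalg.norm(w[j]-w[j-1]) for j in(1,2)]
        v=w[1]-w[0] if e[0]>e[1] else w[2]-w[1]
        print(w.mean(0).round(4),'dir deg',np.degrees(np.arctan2(v[1],v[0])).round(1)%180,'len',max(e).round(3),'tray',Ti(p,w).round(3).tolist())
E
```

```text
tray [0.6129 0.092  0.0651] [[0.2, -0.2], [0.7, 0.1], [-0.1, 0.1], [-0.9, 0.0]]
mat [ 0.4148  0.0692 -0.0802] [[0.6, -0.5], [0.1, 0.6], [-0.6, -0.2], [-0.2, 0.2]]
rake [ 0.4215  0.121  -0.0435] [[0.8, 0.2], [0.6, -0.1], [-1.3, -0.1]] grip [[0.42000323 0.08705259]]
[0.6103 0.1621] dir deg 38.599999999999994 len 0.082 tray [[0.032, 0.099], [0.039, 0.088], [-0.028, 0.041], [-0.035, 0.052]]
[0.6086 0.1235] dir deg 35.5 len 0.083 tray [[0.03, 0.059], [0.036, 0.048], [-0.034, 0.004], [-0.041, 0.015]]
[ 0.5818 -0.2432] dir deg 79.4 len 0.081 tray [[-0.048, -0.292], [-0.038, -0.295], [-0.058, -0.373], [-0.068, -0.37]]
[ 0.5189 -0.1972] dir deg 21.19999999999999 len 0.079 tray [[-0.076, -0.265], [-0.073, -0.276], [-0.149, -0.3], [-0.152, -0.289]]
[ 0.4665 -0.2536] dir deg 86.1 len 0.08 tray [[-0.169, -0.295], [-0.158, -0.296], [-0.168, -0.376], [-0.179, -0.374]]
```

```bash
cat > go.py <<'E'
import sys
from h import *
s=bot().get_state(); R=Ro.from_rotvec(s['orientation']).as_matrix(); p=np.array(s['tcp_pos'])
a=[float(x) for x in sys.argv[1:]]
phi0=np.degrees(np.arctan2(R[1,1],R[0,1]))
for i in range(0,len(a),4):
    dphi=(a[i+3]-phi0+180)%360-180
    print('shift mm',(R.T@(np.array(a[i:i+3])-p)*1000).round(1),'turn',round(-dphi,1))
print('t',round(s['time'],2),'pos',p.round(4),'phi',phi0.round(1),'gap',round(s['finger_gap'],3),'ff',round(s['finger_force'],1),'q7',s['qpos'][6].round(2),'F',s['contact_force'].round(1))
E
python3 go.py .48 .25 .236 25  .5818 -.2432 .236 -10.6
```

```text
shift mm [-390.  -274.2   -0.7] turn 48.6
shift mm [-6.267e+02 -7.187e+02  3.000e-01] turn 84.2
t 0.1 pos [0.1831 0.623  0.2346] phi 73.6 gap 1.0 ff 0.0 q7 -0.04 F [ 0.1 -0.6 -0.1]
```

```bash
python3 -m handwheel '[[100,[-0.39,-0.274,0],48.6],[100,[-0.39,-0.274,0],48.6],[100,[-0.39,-0.274,0],48.6],[100,[-0.39,-0.274,0],48.6],[100,[-0.39,-0.274,0],48.6],[100,[-0.39,-0.274,0],48.6],[100,[-0.39,-0.274,0],48.6],[100,[-0.39,-0.274,0],48.6],[100,[-0.39,-0.274,0],48.6],[100,[-0.39,-0.274,0],48.6]]' 20; python3 go.py .5818 -.2432 .16 -10.6
```

```text
time: 0.93
tcp_pos: [0.4434, 0.2959, 0.2354]
orientation: [-1.686, -2.65, 0.001]
contact_force: [0.7, 0.6, 0.8]
finger_gap: 1.0
finger_force: 0.0
shift mm [-547.  -102.9   75.5] turn 35.7
t 0.93 pos [0.4434 0.2959 0.2354] phi 25.1 gap 1.0 ff 0.0 q7 -0.06 F [0.7 0.6 0.8]
```

```bash
python3 -m handwheel '[[100,[-0.38,-0.07,0.02],35.7],[100,[-0.38,-0.07,0.02],35.7],[100,[-0.38,-0.07,0.02],35.7],[100,[-0.38,-0.07,0.02],35.7],[100,[-0.38,-0.07,0.02],35.7],[100,[-0.38,-0.07,0.02],35.7],[100,[-0.38,-0.07,0.02],35.7],[100,[-0.38,-0.07,0.02],35.7],[100,[-0.38,-0.07,0.02],35.7],[100,[-0.38,-0.07,0.02],35.7]]' >/dev/null; python3 go.py .5818 -.2432 .14 -10.6
```

```text
shift mm [-146.7   71.6   76.6] turn -0.7
t 1.77 pos [ 0.5401 -0.0849  0.2156] phi -11.3 gap 0.994 ff 0.0 q7 0.17 F [-0.8 -0.8  0.4]
```

```bash
python3 -m handwheel '[[50,[-0.147,0.072,0.075],-0.7],[50,[-0.147,0.072,0.075],-0.7],[50,[-0.147,0.072,0.075],-0.7],[50,[-0.147,0.072,0.075],-0.7],[50,[-0.147,0.072,0.075],-0.7],[50,[-0.147,0.072,0.075],-0.7],[50,[-0.147,0.072,0.075],-0.7],[50,[-0.147,0.072,0.075],-0.7]]' >/dev/null; python3 go.py .5818 -.2432 .064 -10.6
python3 - <<'E'
from h import *
d=snap('top','top1'); im=d['frame'][190:340,330:530,::-1]; cv2.imwrite('pics/c2.png',cv2.resize(im,None,fx=4,fy=4,interpolation=cv2.INTER_CUBIC))
E
```

```text
shift mm [-12.   -0.3  76.9] turn 0.8
t 2.43 pos [ 0.5841 -0.2316  0.1409] phi -9.8 gap 0.513 ff 0.0 q7 0.45 F [-0.8  1.   0.6]
```

View pics/c2.png

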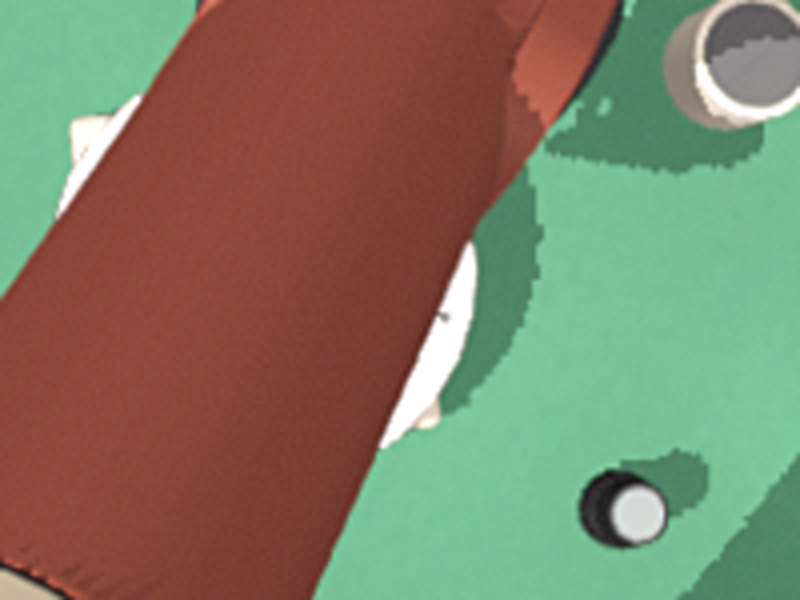

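The arm hides the disc from the top camera, so I go in on the earlier measurement.

```bash
python3 -m handwheel '[[50,[-0.012,0,0.03],0],[50,[-0.012,0,0.03],0],[50,[-0.012,0,0.055],0],[50,[-0.012,0,0.065],0],[50,[-0.012,0,0.065],0]]' |head -2; python3 go.py .5818 -.2432 .064 -10.6
```

```text
time: 2.9
tcp_pos: [0.5803, -0.2432, 0.0739]
shift mm [0.2 1.6 9.9] turn 0.7
t 2.9 pos [ 0.5803 -0.2432  0.0739] phi -9.9 gap 0.499 ff 0.0 q7 0.5 F [-0.6  0.1 -0.7]
```

```bash
python3 -m handwheel '[[50,[0,0.002,0.0085],0.7],[50,[0,0.002,0.0085],0.7],[0,[0,0.002,0.0085],0.7],[0,[0,0.002,0.0085],0.7],[0,[0,0.002,0.0085],0.7],[0,[0,0.002,0.0085],0.7],[0,[0,0.002,0.0085],0.7],[0,[0,0.002,0.0085],0.7],[0,[0,0.002,0.0085],0.7]]' 20; 
```

```text
time: 3.65
tcp_pos: [0.5835, -0.2463, 0.0674]
orientation: [-2.419, -2.005, 0.0]
contact_force: [0.4, 0.5, 1.6]
finger_gap: 0.12
finger_force: 20.0
```

```bash
python3 -m handwheel '[[25,[0,0,0],0],[25,[0,0,0.0035],0],[25,[0,0,0.0035],0],[0,[0,0,0.0035],0],[0,[0,0,0.0035],0],[0,[0,0,0.0035],0],[0,[0,0,0.0035],0],[0,[0,0,-0.05],0],[0,[0,0,-0.13],0],[0,[0,0,-0.13],0]]' 25; python3 go.py .6177 .02 .17 -86.3 .6177 .02 .17 93.7
```

```text
time: 4.48
tcp_pos: [0.5828, -0.2459, 0.1892]
orientation: [-2.417, -2.003, 0.003]
contact_force: [1.1, -0.6, -1.1]
finger_gap: 0.12
finger_force: 25.0
shift mm [267.8 -15.   19.2] turn 75.6
shift mm [267.8 -15.   19.2] turn -104.4
t 4.48 pos [ 0.5828 -0.2459  0.1892] phi -10.7 gap 0.12 ff 25.0 q7 0.43 F [ 1.1 -0.6 -1.1]
```

```bash
python3 go.py .6146 .066 .12 -86.3; python3 -m handwheel '[[0,[0.312,-0.025,0.03],75.6],[0,[0.312,-0.025,0.03],75.6],[0,[0.312,-0.025,0.03],75.6],[0,[0.312,-0.025,0.03],75.6],[0,[0.312,-0.025,0.03],75.6],[0,[0.312,-0.025,0.03],75.6],[0,[0.312,-0.025,0.03],75.6],[0,[0.312,-0.025,0.03],75.6],[0,[0.312,-0.025,0.03],75.6],[0,[0.312,-0.025,0.03],75.6]]' |tail -2; python3 go.py .6146 .066 .06 -86.3
```

```text
shift mm [312.4 -26.4  69.3] turn 75.6
t 4.48 pos [ 0.5828 -0.2459  0.1892] phi -10.7 gap 0.12 ff 25.0 q7 0.43 F [ 1.1 -0.6 -1.1]
finger_gap: 0.119
finger_force: 25.0
shift mm [-2.   2.9 97.6] turn 4.0
t 5.32 pos [0.6164 0.069  0.1576] phi -82.3 gap 0.119 ff 25.0 q7 -1.05 F [ 1.2 -1.2 -0.7]
```

```bash
python3 -m handwheel '[[0,[-0.002,0.003,0.04],4],[0,[-0.002,0.003,0.085],4],[0,[-0.002,0.003,0.085],4],[0,[-0.002,0.003,0.085],4],[0,[-0.002,0.003,0.085],4]]' |tail -1; python3 go.py .6146 .066 .038 -86.3
python3 - <<'E'
from h import *
d=snap('scene','s1'); im=d['frame'][230:400,280:520,::-1]; cv2.imwrite('pics/c3.png',cv2.resize(im,None,fx=3.3,fy=3.3,interpolation=cv2.INTER_CUBIC))
E
```

```text
finger_force: 25.0
shift mm [-1.4 -4.7 37. ] turn 0.0
t 5.73 pos [0.6162 0.0615 0.075 ] phi -86.3 gap 0.118 ff 25.0 q7 -1.03 F [ 0.1 -0.  -0.5]
```

View pics/c3.png

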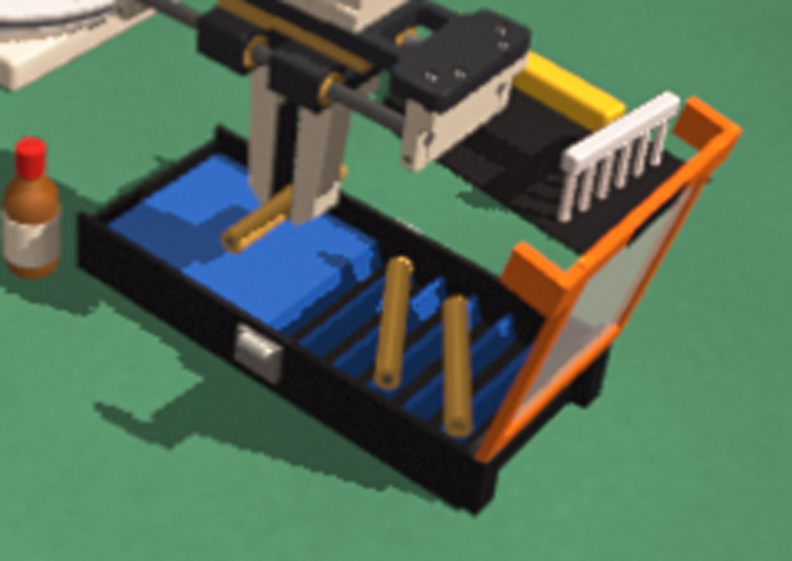

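The view shows the rod held square above the landing, with the askew rods and the lid clear of the gripper. Next I lower it.

```bash
python3 -m handwheel '[[0,[-0.001,-0.003,0.02],0],[0,[-0.001,-0.003,0.034],0],[0,[-0.001,-0.003,0.036],0],[0,[-0.001,-0.003,0.036],0],[0,[-0.001,-0.003,0.036],0]]'; 
```

```text
time: 6.2
tcp_pos: [0.6147, 0.0643, 0.0387]
orientation: [3.14, 0.101, 0.003]
contact_force: [0.3, 0.5, -0.7]
finger_gap: 0.115
finger_force: 25.0
```

```bash
python3 -m handwheel '[[0,[0,0,0.002],0],[0,[0,0,0.002],0],[24,[0,0,0.002],0],[24,[0,0,0.002],0],[24,[0,0,0.002],0],[24,[0,0,-0.04],0],[24,[0,0,-0.08],0],[40,[0,0,-0.12],0],[50,[0,0,-0.14],0],[50,[0,0,-0.14],0]]'; python3 go.py .5189 -.1972 .18 -68.8 .5189 -.1972 .18 111.2
```

```text
time: 7.03
tcp_pos: [0.6171, 0.0637, 0.1833]
orientation: [3.14, 0.101, 0.017]
contact_force: [1.7, -0.7, -0.4]
finger_gap: 0.406
finger_force: 0.0
shift mm [-114.9  254.     2.3] turn -17.5
shift mm [-114.9  254.     2.3] turn 162.5
t 7.03 pos [0.6171 0.0637 0.1833] phi -86.3 gap 0.406 ff 0.0 q7 -1.12 F [ 1.7 -0.7 -0.4]
```

```bash
cat > rods.py <<'E'
from h import *
def rods(d,p=(.6129,.092,.0651)):
    p=np.array(p)
    im=d['frame'][:,:,::-1]; M=cv2.inRange(cv2.cvtColor(im,cv2.COLOR_BGR2HSV),(12,90,80),(32,255,255)); M[:195]=0; M[300:]=0;M[:,:157]=0;M[:,455:]=0
    n,l,st,ce=cv2.connectedComponentsWithStats(M)
    for i in range(1,n):
        if st[i,4]>60:
            pp=np.argwhere(l==i)[:,::-1].astype(np.float32); bx=cv2.boxPoints(cv2.minAreaRect(pp))
            z=.049 if ce[i][0]>330 else .028
            w=p2w(d,bx,z)[:,:2]; e=[np.linalg.norm(w[j]-w[j-1]) for j in(1,2)]
            v=w[1]-w[0] if e[0]>e[1] else w[2]-w[1]
            print(st[i].tolist(),w.mean(0).round(4),'dir',(np.degrees(np.arctan2(v[1],v[0]))%180).round(1),'dims',np.round(e,3),'trayc',Ti(p,w.mean(0)).round(3).tolist())
if __name__=='__main__':
    import sys
    rods(snap('top',sys.argv[1]))
E
python3 rods.py top2
```

```text
[225, 201, 7, 33, 148] [0.609  0.0628] dir 3.7 dims [0.011 0.061] trayc [[-0.006, -0.029]]
[190, 212, 21, 26, 175] [0.5978 0.1155] dir 34.9 dims [0.012 0.056] trayc [[-0.014, 0.024]]
[174, 218, 18, 18, 128] [0.5951 0.1497] dir 37.3 dims [0.012 0.043] trayc [[-0.014, 0.059]]
[357, 241, 22, 43, 259] [ 0.5188 -0.1971] dir 20.7 dims [0.011 0.079] trayc [[-0.113, -0.282]]
[377, 286, 45, 8, 273] [ 0.4667 -0.2536] dir 86.2 dims [0.011 0.08 ] trayc [[-0.168, -0.335]]
```

```bash
python3 -m handwheel '[[45,[-0.115,0.254,0],-17],[45,[-0.115,0.254,0],-17],[45,[-0.115,0.254,0],-17],[45,[-0.115,0.254,0],-17],[45,[-0.115,0.254,0],-17],[45,[-0.115,0.254,0],-17],[45,[-0.115,0.254,0],-17],[45,[-0.115,0.254,0.05],-17],[45,[-0.115,0.254,0.09],-17],[45,[-0.115,0.254,0.09],-17]]'|tail -2; python3 go.py .5188 -.1971 .064 -69.3
```

```text
finger_gap: 0.444
finger_force: 0.0
shift mm [ 6.6  6.6 16.6] turn -0.1
t 7.92 pos [ 0.5105 -0.1934  0.0807] phi -69.4 gap 0.444 ff 0.0 q7 -0.3 F [-1.1  1.  -0.1]
```

```bash
python3 -m handwheel '[[45,[0.004,0.004,0],0],[45,[0.004,0.004,0],0],[45,[0.004,0.004,0],0]]'|tail -1; python3 go.py .5188 -.1971 .064 -69.3;python3 go.py .5188 -.1971 .064 -69.3
```

```text
finger_force: 0.0
shift mm [-2.7 -3.2 25.2] turn 0.1
t 8.17 pos [ 0.5224 -0.1991  0.0892] phi -69.2 gap 0.454 ff 0.0 q7 -0.31 F [ 0.1 -0.2  1.2]
shift mm [-2.7 -3.2 25.2] turn 0.1
t 8.17 pos [ 0.5224 -0.1991  0.0892] phi -69.2 gap 0.454 ff 0.0 q7 -0.31 F [ 0.1 -0.2  1.2]
```

```bash
python3 -m handwheel '[[45,[-0.002,-0.003,0.015],0],[45,[-0.002,-0.003,0.025],0],[45,[-0.002,-0.003,0.025],0],[45,[-0.002,-0.003,0.025],0],[0,[-0.002,-0.003,0.025],0],[0,[-0.002,-0.003,0.025],0],[0,[-0.002,-0.003,0.025],0],[0,[-0.002,-0.003,0.025],0],[0,[-0.002,-0.003,0.025],0],[0,[-0.002,-0.003,0.025],0]]' 25; 
```

```text
time: 9.0
tcp_pos: [0.518, -0.1965, 0.0628]
orientation: [3.09, 0.564, 0.0]
contact_force: [0.1, 0.2, 0.7]
finger_gap: 0.121
finger_force: 25.0
```

```bash
python3 -m handwheel '[[0,[0,0,-0.04],0],[0,[0,0,-0.08],0],[0,[0,0,-0.11],0],[0,[0,0,-0.11],0],[0,[0,0,-0.11],0]]' |tail -2; python3 go.py .6165 .0311 .12 -86.3
```

```text
finger_gap: 0.124
finger_force: 25.0
shift mm [ 172.  -178.6   54.3] turn 17.0
t 9.42 pos [ 0.5186 -0.1968  0.1741] phi -69.3 gap 0.124 ff 25.0 q7 -0.39 F [-0.1  0.4 -1.5]
```

```bash
python3 -m handwheel '[[0,[0.172,-0.179,0],17],[0,[0.172,-0.179,0],17],[0,[0.172,-0.179,0],17],[0,[0.172,-0.179,0],17],[0,[0.172,-0.179,0],17],[0,[0.172,-0.179,0],17],[0,[0.172,-0.179,0.04],17],[0,[0.172,-0.179,0.08],17],[0,[0.172,-0.179,0.1],17],[0,[0.172,-0.179,0.1],17]]' |tail -2; python3 go.py .6165 .0311 .038 -86.3
```

```text
finger_gap: 0.12
finger_force: 25.0
shift mm [ 6.8  2.8 27.1] turn 0.0
t 10.25 pos [0.6099 0.0335 0.0652] phi -86.3 gap 0.12 ff 25.0 q7 -0.97 F [ 0.   0.5 -1.1]
```

```bash
python3 -m handwheel '[[0,[0,0,0],0],[0,[0,0,0],0],[0,[0,0,0],0]]' |tail -1; python3 go.py .6165 .0311 .038 -86.3
```

```text
finger_force: 25.0
shift mm [-0.3 -0.1 36.3] turn -0.0
t 10.5 pos [0.6167 0.0311 0.0743] phi -86.3 gap 0.121 ff 25.0 q7 -0.97 F [-0.9 -0.1 -1.6]
```

Perfectly settled. Lower, release and lift.

```bash
python3 -m handwheel '[[0,[0,0,0.02],0],[0,[0,0,0.036],0],[0,[0,0,0.037],0],[0,[0,0,0.037],0],[24,[0,0,0.037],0],[24,[0,0,0.037],0],[24,[0,0,0.037],0],[24,[0,0,0],0],[24,[0,0,-0.04],0],[45,[0,0,-0.08],0]]'; python3 go.py .4667 -.2536 .1 -3.8 ; python3 rods.py top3
```

```text
time: 11.33
tcp_pos: [0.6149, 0.0318, 0.1539]
orientation: [3.139, 0.101, -0.003]
contact_force: [1.3, 0.4, 0.4]
finger_gap: 0.269
finger_force: 0.0
shift mm [-166.1  275.2   54.3] turn -82.5
t 11.33 pos [0.6149 0.0318 0.1539] phi -86.3 gap 0.269 ff 0.0 q7 -1.04 F [1.3 0.4 0.4]
[225, 215, 7, 19, 103] [0.5958 0.0619] dir 4.5 dims [0.01  0.035] trayc [[-0.019, -0.029]]
[243, 217, 6, 16, 88] [0.594  0.0286] dir 179.8 dims [0.01  0.029] trayc [[-0.023, -0.062]]
[178, 221, 14, 15, 96] [0.5899 0.1458] dir 38.3 dims [0.013 0.03 ] trayc [[-0.019, 0.055]]
[196, 221, 15, 17, 109] [0.5892 0.1095] dir 34.9 dims [0.012 0.035] trayc [[-0.023, 0.019]]
[377, 286, 45, 9, 275] [ 0.4664 -0.2533] dir 85.4 dims [0.011 0.081] trayc [[-0.169, -0.335]]
```

```bash
python3 -m handwheel '[[45,[-0.166,0.275,-0.02],-71],[45,[-0.166,0.275,-0.02],-71],[45,[-0.166,0.275,-0.02],-71],[45,[-0.166,0.275,-0.02],-71],[45,[-0.166,0.275,-0.02],-71],[45,[-0.166,0.275,-0.02],-71],[45,[-0.166,0.275,-0.02],-71],[45,[-0.166,0.275,-0.02],-71],[45,[-0.166,0.275,0],-71],[45,[-0.166,0.275,0],-71]]'|tail -2; python3 go.py .4665 -.2534 .09 -4
```

```text
finger_gap: 0.451
finger_force: 0.0
shift mm [ 2.7  1.3 61.5] turn -11.3
t 12.22 pos [ 0.4647 -0.2557  0.1515] phi -15.3 gap 0.451 ff 0.0 q7 0.51 F [ 0.9  1.5 -0.1]
```

```bash
python3 -m handwheel '[[45,[0.002,0.001,0.03],-6],[45,[0.002,0.001,0.062],-11.3],[45,[0.002,0.001,0.062],-11.3],[45,[0.002,0.001,0.062],-11.3],[45,[0.002,0.001,0.062],-11.3],[45,[0.002,0.001,0.062],-11.3]]'|tail -2; python3 go.py .4665 -.2534 .064 -4
```

```text
finger_gap: 0.449
finger_force: 0.0
shift mm [-1.1 -3.7 28.4] turn -0.1
t 12.72 pos [ 0.4702 -0.2525  0.0925] phi -4.1 gap 0.449 ff 0.0 q7 0.69 F [-0.5 -0.1  0.3]
```

```bash
python3 -m handwheel '[[45,[0,-0.002,0.015],0],[45,[0,-0.002,0.028],0],[45,[0,-0.002,0.028],0],[45,[0,-0.002,0.028],0],[0,[0,-0.002,0.028],0],[0,[0,-0.002,0.028],0],[0,[0,-0.002,0.028],0],[0,[0,-0.002,0.028],0],[0,[0,-0.002,0.028],0],[0,[0,-0.002,0.028],0]]' 25; python3 -m handwheel '[[0,[0,0,-0.04],0],[0,[0,0,-0.08],0],[0,[0,0,-0.12],0],[0,[0,0,-0.12],0],[0,[0,0,-0.12],0]]' |tail -2; python3 go.py .6188 -.0025 .17 -86.3
```

```text
time: 13.55
tcp_pos: [0.4673, -0.2516, 0.0629]
orientation: [2.297, 2.142, 0.0]
contact_force: [-0.1, 0.6, 0.5]
finger_gap: 0.121
finger_force: 25.0
finger_gap: 0.119
finger_force: 25.0
shift mm [259.6 132.8  14.9] turn 82.3
t 13.97 pos [ 0.4682 -0.2522  0.1847] phi -4.0 gap 0.119 ff 25.0 q7 0.64 F [ 0.   0.8 -1.6]
```

```bash
python3 -m handwheel '[[0,[0.26,0.133,0],71],[0,[0.26,0.133,0],71],[0,[0.26,0.133,0],71],[0,[0.26,0.133,0],71],[0,[0.26,0.133,0],71],[0,[0.26,0.133,0],71],[0,[0.26,0.133,0],71],[0,[0.26,0.133,0],71],[0,[0.26,0.133,0],71],[0,[0.26,0.133,0],71]]' |tail -2; python3 go.py .6185 -.0010 .08 -86.3
```

```text
finger_gap: 0.119
finger_force: 25.0
shift mm [ 2.   1.7 99.6] turn 11.1
t 14.8 pos [6.167e-01 2.000e-04 1.796e-01] phi -75.2 gap 0.119 ff 25.0 q7 -0.87 F [-0.  -0.7  0. ]
```

```bash
python3 -m handwheel '[[0,[0.001,0,0.04],7],[0,[0.001,0,0.08],11.1],[0,[0.001,0,0.1],11.1],[0,[0.001,0,0.1],11.1],[0,[0.001,0,0.1],11.1],[0,[0.001,0,0.1],11.1]]' |tail -2; python3 go.py .6185 -.0010 .037 -86.3
```

```text
finger_gap: 0.123
finger_force: 25.0
shift mm [-0.8 -1.  46.2] turn 0.2
t 15.3 pos [ 0.6193 -0.0019  0.0832] phi -86.1 gap 0.123 ff 25.0 q7 -0.94 F [-0.6 -0.6 -0.8]
```

```bash
python3 -m handwheel '[[0,[0,0,0.025],0],[0,[0,0,0.045],0],[0,[0,0,0.046],0],[0,[0,0,0.046],0],[20,[0,0,0.046],0],[20,[0,0,0.046],0],[20,[0,0,0.046],0],[20,[0,0,0],0],[20,[0,0,-0.04],0],[50,[0,0,-0.08],0]]'; python3 rods.py top4
python3 - <<'E'
from h import *
d=load('top'); im=d['frame'][:,:,::-1]; cv2.imwrite('pics/c4.png',cv2.resize(im[165:360,95:300],None,fx=3,fy=3,interpolation=cv2.INTER_CUBIC))
E
```

```text
time: 16.13
tcp_pos: [0.6184, -0.0013, 0.1633]
orientation: [3.139, 0.106, -0.002]
contact_force: [1.3, 0.0, 0.2]
finger_gap: 0.232
finger_force: 0.0
[242, 211, 7, 22, 126] [0.5996 0.0295] dir 3.9 dims [0.011 0.041] trayc [[-0.017, -0.062]]
[260, 214, 7, 18, 107] [ 0.5971 -0.0043] dir 4.4 dims [0.011 0.033] trayc [[-0.022, -0.095]]
[225, 217, 7, 17, 91] [0.5939 0.0617] dir 4.2 dims [0.01  0.031] trayc [[-0.021, -0.029]]
[198, 222, 13, 16, 90] [0.5863 0.1073] dir 33.9 dims [0.012 0.028] trayc [[-0.026, 0.017]]
[200, 265, 49, 35, 547] [0.4808 0.0707] dir 49.4 dims [0.022 0.104] trayc [[-0.133, -0.013]]
```

View pics/c4.png

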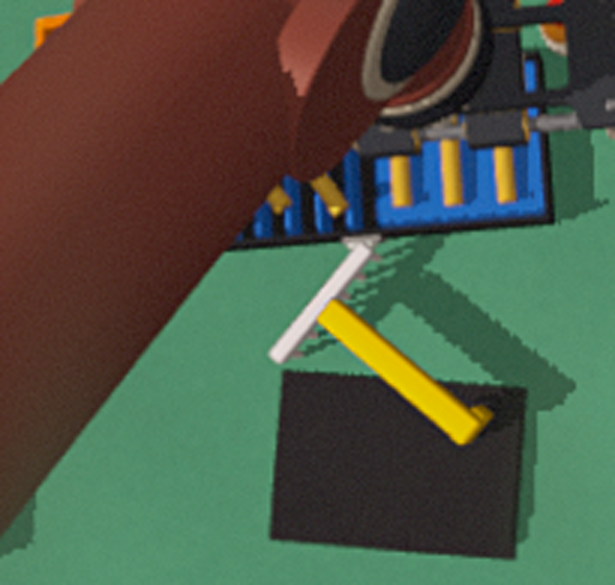

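The view shows three rods in a row on the landing (crop (400,180), (451,175), (505,175)). The rake has been knocked aside and turned by about 40°: its bar runs from (278,357) to (365,250) and its handle end is at (470,435). I will measure it again.

```bash
python3 - <<'E'
from h import *
d=load('top'); k=lambda L:[(x/3+95-.33,y/3+165-.33) for x,y in L]
q,r=fit(d,[(45,0,46),(-45,0,46),(0,-123,52)],k([(367,250),(276,357),(473,433)]),[.45,.1,-.7],0)
print('rake',q.round(4),np.degrees(q[2]),r.tolist(),'grip',T(q,(0,-.034)),T(q,(0,-.118)))
g=T(q,(0,-.034))[0]
import subprocess; print(subprocess.run(['python3','go.py',str(g[0]),str(g[1]),'.16',str(np.degrees(q[2]))],capture_output=True,text=True).stdout)
E
```

```text
rake [ 0.5166  0.107  -0.7065] -40.48088051260773 [[0.5, -1.0], [-0.2, 0.9], [-0.3, 0.0]] grip [[0.49457221 0.08116915]] [[0.4400399  0.01727685]]
shift mm [-123.3  -93.    10.8] turn -45.6
t 16.18 pos [ 0.6237 -0.0032  0.173 ] phi -86.1 gap 0.268 ff 0.0 q7 -1.01 F [ 0.8 -2.6  5. ]
```

```bash
python3 -m handwheel '[[50,[-0.123,-0.093,-0.01],-45.6],[50,[-0.123,-0.093,-0.01],-45.6],[50,[-0.123,-0.093,-0.01],-45.6],[50,[-0.123,-0.093,-0.01],-45.6],[50,[-0.123,-0.093,-0.01],-45.6],[50,[-0.123,-0.093,-0.01],-45.6],[50,[-0.123,-0.093,-0.01],-45.6],[50,[-0.123,-0.093,0.04],-45.6],[50,[-0.123,-0.093,0.06],-45.6],[50,[-0.123,-0.093,0.06],-45.6]]'|tail -2; python3 -m handwheel '[[50,[0,0,0],0],[50,[0,0,0],0]]'|tail -1; python3 go.py .4946 .0812 .044 -40.5
python3 - <<'E'
from h import *
d=snap('scene','s2'); im=d['frame'][210:380,340:580,::-1]; cv2.imwrite('pics/c5.png',cv2.resize(im,None,fx=3.3,fy=3.3,interpolation=cv2.INTER_CUBIC))
E
```

```text
finger_gap: 0.503
finger_force: 0.0
finger_force: 0.0
shift mm [ 1.   3.8 59.1] turn -0.0
t 17.18 pos [0.4909 0.0829 0.103 ] phi -40.5 gap 0.498 ff 0.0 q7 -0.41 F [ 1.   0.3 -0. ]
```

View pics/c5.png

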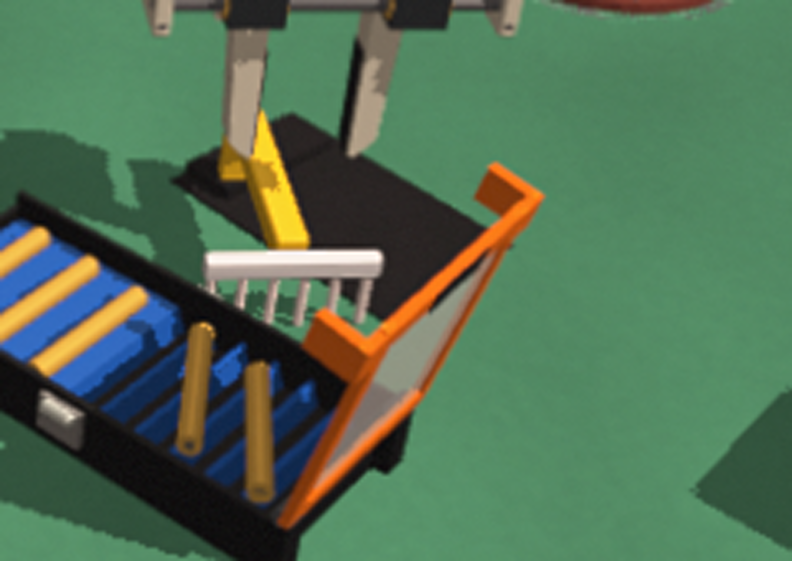

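The fingers straddle the yellow handle at (265,170) and the rake stands upright with its tines on the bench. I go down and grip.

```bash
python3 -m handwheel '[[50,[0.001,0.002,0.03],0],[50,[0.001,0.002,0.055],0],[50,[0.001,0.002,0.057],0],[50,[0.001,0.002,0.057],0],[0,[0.001,0.002,0.057],0],[0,[0.001,0.002,0.057],0],[0,[0.001,0.002,0.057],0],[0,[0.001,0.002,0.057],0],[0,[0.001,0.002,0.057],0],[0,[0.001,0.002,0.057],0]]' 45; python3 -m handwheel '[[0,[0,0,-0.01],0],[0,[0,0,-0.03],0],[0,[0,0,-0.06],0],[0,[0,0,-0.1],0],[0,[0,0,-0.12],0],[0,[0,0,-0.12],0],[0,[0,0,-0.12],0]]' ; python3 go.py .55 -.08 .16 3.7
```

```text
time: 18.07
tcp_pos: [0.4927, 0.0828, 0.0455]
orientation: [2.853, 1.315, 0.003]
contact_force: [0.1, -0.6, 5.6]
finger_gap: 0.189
finger_force: 44.7
time: 18.65
tcp_pos: [0.4919, 0.083, 0.1655]
orientation: [-2.852, -1.316, -0.002]
contact_force: [0.1, 0.5, -2.7]
finger_gap: 0.188
finger_force: 44.7
shift mm [-86.3 150.    5.4] turn -44.2
t 18.65 pos [0.4919 0.083  0.1655] phi -40.5 gap 0.188 ff 44.7 q7 -0.48 F [ 0.1  0.5 -2.7]
```

```bash
python3 go.py .6223 -.0517 .16 3.7; python3 -m handwheel '[[0,[0.003,0.2,0.005],-44.2],[0,[0.003,0.2,0.005],-44.2],[0,[0.003,0.2,0.005],-44.2],[0,[0.003,0.2,0.005],-44.2],[0,[0.003,0.2,0.005],-44.2],[0,[0.003,0.2,0.005],-44.2],[0,[0.003,0.2,0.005],-44.2],[0,[0.003,0.2,0.005],-44.2],[0,[0.003,0.2,0.005],-44.2],[0,[0.003,0.2,0.005],-44.2]]' |tail -2; python3 go.py .6223 -.0517 .1 3.7
```

```text
shift mm [-17.8 186.7   5.6] turn -44.2
t 18.65 pos [0.4919 0.083  0.1655] phi -40.5 gap 0.188 ff 44.7 q7 -0.48 F [ 0.1  0.5 -2.7]
finger_gap: 0.191
finger_force: 44.7
shift mm [ -7.4 -23.1  58.9] turn 0.0
t 19.48 pos [ 0.645  -0.0429  0.1589] phi 3.7 gap 0.191 ff 44.7 q7 0.33 F [ 0.1  0.6 -1.3]
```

```bash
python3 -m handwheel '[[0,[-0.0075,-0.023,0],0],[0,[-0.0075,-0.023,0],0],[0,[-0.0075,-0.023,0.03],0],[0,[-0.0075,-0.023,0.055],0],[0,[-0.0075,-0.023,0.06],0],[0,[-0.0075,-0.023,0.06],0],[0,[-0.0075,-0.023,0.06],0]]' |tail -1; python3 go.py .6223 -.0517 .068 3.7
python3 - <<'E'
from h import *
d=snap('scene','s3'); im=d['frame'][200:400,260:500,::-1]; cv2.imwrite('pics/c6.png',cv2.resize(im,None,fx=3,fy=3,interpolation=cv2.INTER_CUBIC))
d=snap('top','top5')
E
```

```text
finger_force: 44.7
shift mm [ 1.8 -1.7 32.4] turn 0.0
t 20.07 pos [ 0.6241 -0.0534  0.1004] phi 3.7 gap 0.188 ff 44.7 q7 0.38 F [ 0.4  0.5 -0.3]
```

View pics/c6.png

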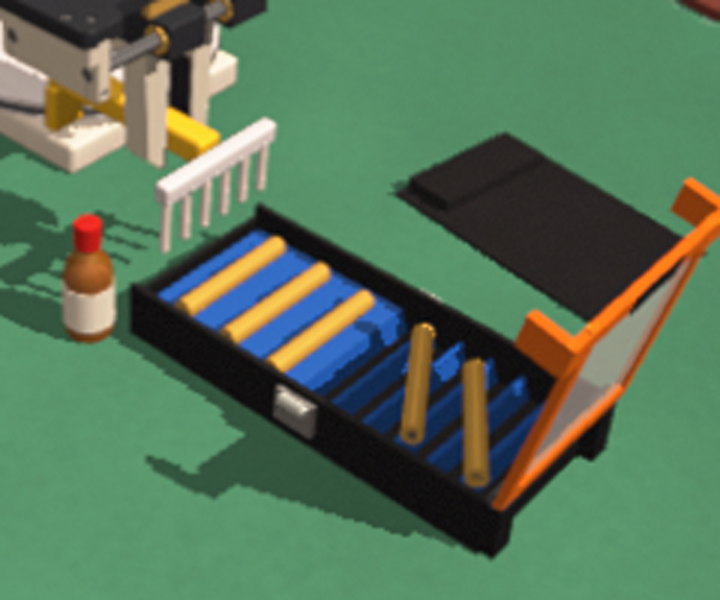

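```bash
python3 - <<'E'
from h import *
d=load('scene') if 0 else dict(np.load('pics/scene.npz'))
k=lambda L:[(x/3+260-.33,y/3+200-.33) for x,y in L]
p=np.array([.6129,.092,.0651])
def P(loc,q,z0):
    loc=np.array(loc)/1000; xy=T(q,loc[:,:2]); return (w2p(d,np.c_[xy,z0+loc[:,2]])-[260,200])*3
print('lip/tray corners pred',P([(54,-124,27),(-54,-124,27),(54,109,34)],p,0).round(0).tolist(),'obs 133,288 262,207 ~500,505')
q=np.array([.6219,-.0195,np.radians(3.7)]); print('rake in tray',Ti(p,q[:2]))
print('tips pred',P([(40,0,0),(-40,0,0),(45,0,46),(-45,0,46)],q,.055).round(0).tolist(),'obs 166,248 263,190 160,188 272,128')
E
```

```text
lip/tray corners pred [[125.0, 289.0], [254.0, 207.0], [480.0, 498.0]] obs 133,288 262,207 ~500,505
rake in tray [[ 0.00172741 -0.1118493 ]]
tips pred [[157.0, 249.0], [254.0, 188.0], [151.0, 182.0], [264.0, 117.0]] obs 166,248 263,190 160,188 272,128
```

```bash
python3 -m handwheel '[[0,[0.001,-0.0017,0.015],0],[0,[0.001,-0.0017,0.03],0],[0,[0.001,-0.0017,0.031],0],[0,[0.001,-0.0017,0.031],0],[0,[0.001,-0.0017,0.031],0]]' |sed -n 2,4p; for i in 1; do python3 -m handwheel '[[0,[0,0,0.001],0],[0,[0,0,0.001],0],[0,[0,0,0.001],0]]'|sed -n 2,4p; python3 -m handwheel '[[0,[0,0,0.001],0],[0,[0,0,0.001],0],[0,[0,0,0.001],0]]'|sed -n 2,4p; python3 -m handwheel '[[0,[0,0,0.001],0],[0,[0,0,0.001],0],[0,[0,0,0.001],0]]'|sed -n 2,4p; done; python3 go.py .6223 -.0517 .068 3.7
```

```text
tcp_pos: [0.6229, -0.0532, 0.07]
orientation: [2.147, 2.29, 0.002]
contact_force: [0.4, -0.3, -1.6]
tcp_pos: [0.6222, -0.053, 0.0684]
orientation: [2.148, 2.291, 0.001]
contact_force: [-0.6, -0.4, -1.9]
tcp_pos: [0.6217, -0.0529, 0.0666]
orientation: [-2.148, -2.292, 0.0]
contact_force: [0.0, 0.2, -1.6]
tcp_pos: [0.6217, -0.0529, 0.0655]
orientation: [-2.148, -2.292, 0.0]
contact_force: [-0.0, -0.4, -1.2]
shift mm [ 1.2  0.7 -2.5] turn 0.0
t 21.33 pos [ 0.6217 -0.0529  0.0655] phi 3.7 gap 0.188 ff 44.7 q7 0.39 F [-0.  -0.4 -1.2]
```

```bash
python3 -m handwheel '[[0,[0,0,0.001],0],[0,[0,0,0.001],0],[0,[0,0,0.001],0]]'|sed -n 2,4p; python3 -m handwheel '[[0,[0,0,0.001],0],[0,[0,0,0.001],0],[0,[0,0,0.001],0]]'|sed -n 2,4p;  python3 -m handwheel '[[0,[0,0,0.001],0],[0,[0,0,0.001],0],[0,[0,0,0.001],0]]'|sed -n 2,4p
```

```text
tcp_pos: [0.6217, -0.0529, 0.0645]
orientation: [-2.148, -2.292, 0.0]
contact_force: [0.9, -0.2, -1.9]
tcp_pos: [0.622, -0.053, 0.064]
orientation: [2.148, 2.292, 0.0]
contact_force: [-0.4, -0.2, 0.4]
tcp_pos: [0.6222, -0.0533, 0.0637]
orientation: [2.148, 2.291, 0.001]
contact_force: [-1.6, 0.0, 5.5]
```

```bash
python3 -m handwheel '[[0,[0,0,-0.0055],0],[0,[0,0,-0.0055],0],[0,[0.007,0,-0.0055],0],[0,[0.014,0,-0.0055],0],[0,[0.021,0,-0.0055],0],[0,[0.028,0,-0.0055],0],[0,[0.035,0,-0.0055],0],[0,[0.042,0,-0.0055],0],[0,[0.049,0,-0.0055],0],[0,[0.056,0,-0.0055],0]]'; python3 -m handwheel '[[0,[0.007,0,0],0],[0,[0.014,0,0],0],[0,[0.021,0,0],0],[0,[0.028,0,0],0],[0,[0.035,0,0],0],[0,[0.042,0,0],0],[0,[0.042,0,0],0]]'; python3 go.py .6088 .1549 .068 3.73
python3 - <<'E'
from h import *
d=snap('scene','s4'); im=d['frame'][200:400,260:500,::-1]; cv2.imwrite('pics/c7.png',cv2.resize(im,None,fx=3,fy=3,interpolation=cv2.INTER_CUBIC))
E
```

```text
time: 22.92
tcp_pos: [0.6182, 0.0034, 0.0682]
orientation: [2.148, 2.292, -0.001]
contact_force: [0.0, -1.5, -0.9]
finger_gap: 0.192
finger_force: 44.7
time: 23.5
tcp_pos: [0.6152, 0.0477, 0.0679]
orientation: [-2.144, -2.294, -0.002]
contact_force: [-0.2, 1.0, -2.0]
finger_gap: 0.191
finger_force: 44.7
shift mm [107.3   0.8   0.2] turn 0.1
t 23.5 pos [0.6152 0.0477 0.0679] phi 3.9 gap 0.191 ff 44.7 q7 0.25 F [-0.2  1.  -2. ]
```

View pics/c7.png

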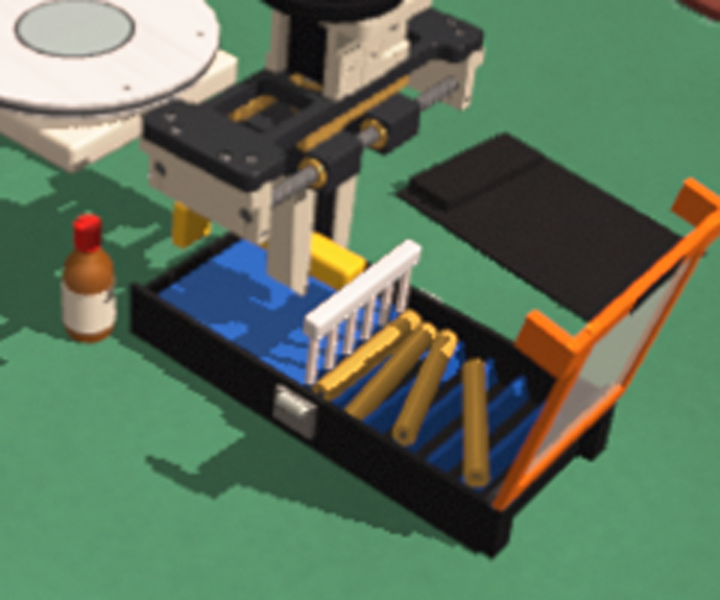

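The rake at (365,290) is pushing the rods ahead in a fan and they are settling as expected. I carry on.

```bash
python3 -m handwheel '[[0,[0.006,0,0],0],[0,[0.012,0,0],0],[0,[0.018,0,0],0],[0,[0.024,0,0],0],[0,[0.03,0,0],0],[0,[0.036,0,0],0],[0,[0.042,0,0],0],[0,[0.048,0,0],0],[0,[0.054,0,0],0],[0,[0.054,0,0],0]]'; python3 go.py .6088 .1549 .068 3.73
python3 - <<'E'
from h import *
d=snap('scene','s5'); im=d['frame'][200:400,260:500,::-1]; cv2.imwrite('pics/c8.png',cv2.resize(im,None,fx=3,fy=3,interpolation=cv2.INTER_CUBIC))
E
```

```text
time: 24.38
tcp_pos: [0.6117, 0.1012, 0.068]
orientation: [-2.145, -2.294, -0.001]
contact_force: [-0.6, 0.2, -2.2]
finger_gap: 0.191
finger_force: 44.7
shift mm [53.8  0.7  0.1] turn 0.1
t 24.38 pos [0.6117 0.1012 0.068 ] phi 3.8 gap 0.191 ff 44.7 q7 0.17 F [-0.6  0.2 -2.2]
```

View pics/c8.png

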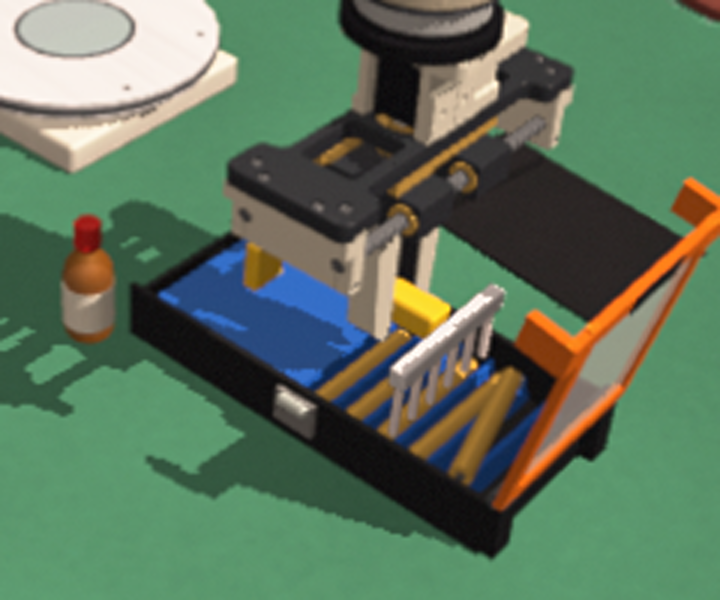

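Rods lie flat in the grooves behind the rake, and the last ones ahead of it still have to settle. I continue.

```bash
python3 -m handwheel '[[0,[0.006,0,0],0],[0,[0.012,0,0],0],[0,[0.018,0,0],0],[0,[0.024,0,0],0],[0,[0.03,0,0],0],[0,[0.036,0,0],0],[0,[0.042,0,0],0],[0,[0.047,0,0],0],[0,[0.05,0,0],0],[0,[0.05,0,0],0]]'; python3 -m handwheel '[[0,[0,0,0],0],[0,[-0.002,0,0],0],[0,[-0.004,0,-0.01],0],[0,[-0.01,0,-0.04],0],[0,[-0.03,0,-0.07],0],[0,[-0.08,0,-0.09],0],[0,[-0.12,0,-0.09],0],[0,[-0.16,0,-0.09],0],[0,[-0.16,0,-0.09],0],[0,[-0.16,0,-0.09],0]]'; 
python3 - <<'E'
from h import *
d=snap('scene','s6'); im=d['frame'][200:400,260:500,::-1]; cv2.imwrite('pics/c9.png',cv2.resize(im,None,fx=3,fy=3,interpolation=cv2.INTER_CUBIC))
E
```

```text
time: 25.27
tcp_pos: [0.6085, 0.1502, 0.068]
orientation: [-2.146, -2.293, -0.001]
contact_force: [0.5, -0.4, -0.8]
finger_gap: 0.191
finger_force: 44.7
time: 26.1
tcp_pos: [0.6189, -0.0192, 0.1598]
orientation: [2.158, 2.277, -0.004]
contact_force: [0.0, 0.7, -2.0]
finger_gap: 0.186
finger_force: 44.7
```

View pics/c9.png

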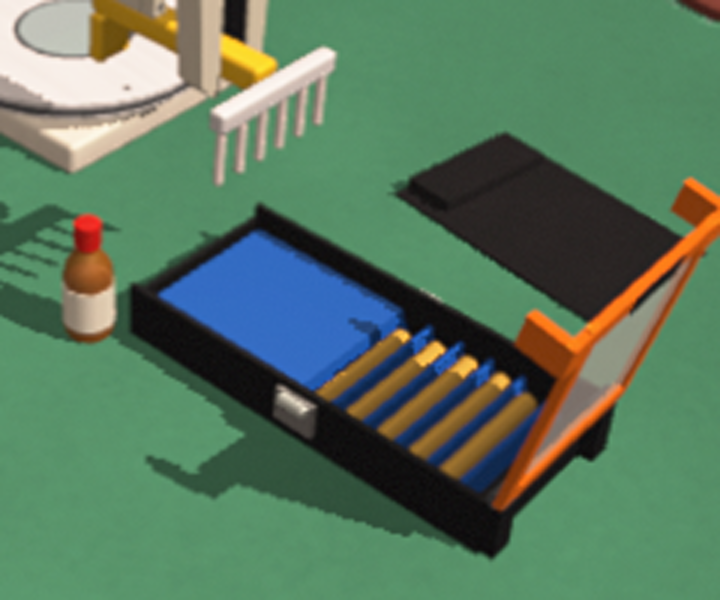

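All five rods lie flat in the grooves and the rake is clear above. Next I park the rake on its mat.

```bash
python3 -m handwheel '[[0,[0,0,0],0]]' | tail -1; python3 go.py .422 .0876 .13 -4.4
```

```text
finger_force: 44.7
shift mm [ 110.3 -190.2   28.6] turn 8.1
t 26.23 pos [ 0.619  -0.0102  0.1584] phi 3.7 gap 0.186 ff 44.7 q7 0.3 F [ 0.6  0.9 -2. ]
```

```bash
python3 -m handwheel '[[0,[0.01,-0.04,0],0],[0,[0.03,-0.08,0],3],[0,[0.06,-0.12,0],8],[0,[0.085,-0.15,0],8],[0,[0.11,-0.19,0],8],[0,[0.11,-0.19,0.028],8],[0,[0.11,-0.19,0.028],8],[0,[0.11,-0.19,0.028],8],[0,[0.11,-0.19,0.028],8]]'|tail -2;  python3 go.py .422 .0876 .0485 -4.4
```

```text
finger_gap: 0.186
finger_force: 44.7
shift mm [ 0.6 -2.7 82.4] turn 0.2
t 26.98 pos [0.4244 0.0868 0.1309] phi -4.2 gap 0.186 ff 44.7 q7 0.04 F [ 0.7 -0.1 -2. ]
```

```bash
python3 -m handwheel '[[0,[0.001,-0.002,0.03],0],[0,[0.001,-0.002,0.06],0],[0,[0.001,-0.002,0.075],0],[0,[0.001,-0.002,0.079],0],[0,[0.001,-0.002,0.079],0],[0,[0.001,-0.002,0.079],0]]';  python3 -m handwheel '[[0,[0,0,0.0015],0],[0,[0,0,0.003],0],[0,[0,0,0.003],0],[0,[0,0,0.003],0]]'
```

```text
time: 27.48
tcp_pos: [0.4223, 0.0871, 0.0519]
orientation: [2.303, 2.134, 0.003]
contact_force: [0.2, 0.3, -1.4]
finger_gap: 0.194
finger_force: 44.7
time: 27.82
tcp_pos: [0.4208, 0.0877, 0.0486]
orientation: [2.303, 2.137, 0.001]
contact_force: [0.6, -0.1, -1.5]
finger_gap: 0.186
finger_force: 44.7
```

```bash
python3 -m handwheel '[[0,[0,0,0.001],0],[0,[0,0,0.001],0],[50,[0,0,0.001],0],[50,[0,0,0.001],0],[50,[0,0,0.001],0],[50,[0,0,0.001],0],[50,[0,0,-0.03],0],[50,[0,0,-0.07],0],[50,[0,0,-0.11],0],[50,[0,0,-0.15],0]]';  python3 -m handwheel '[[0,[0,0,-0.04],0],[0,[0,0,-0.06],0],[0,[0,0,-0.06],0],[0,[0,0,-0.06],0]]'|tail -1; python3 go.py .6005 .2816 .25 3.7; python3 - <<'E'
from h import *
d=snap('top','top6'); im=d['frame'][:,:,::-1]; cv2.imwrite('pics/c10.png',cv2.resize(im[165:360,95:300],None,fx=3,fy=3,interpolation=cv2.INTER_CUBIC))
E
```

```text
time: 28.65
tcp_pos: [0.4197, 0.0873, 0.1996]
orientation: [-2.303, -2.136, 0.003]
contact_force: [1.6, 1.3, -0.5]
finger_gap: 0.502
finger_force: 0.0
finger_force: 0.0
shift mm [206.5 165.    9.4] turn -8.0
t 28.98 pos [0.4206 0.0879 0.2588] phi -4.3 gap 0.265 ff 0.0 q7 -0.12 F [-0.7  0.2 -0.5]
```

View pics/c10.png

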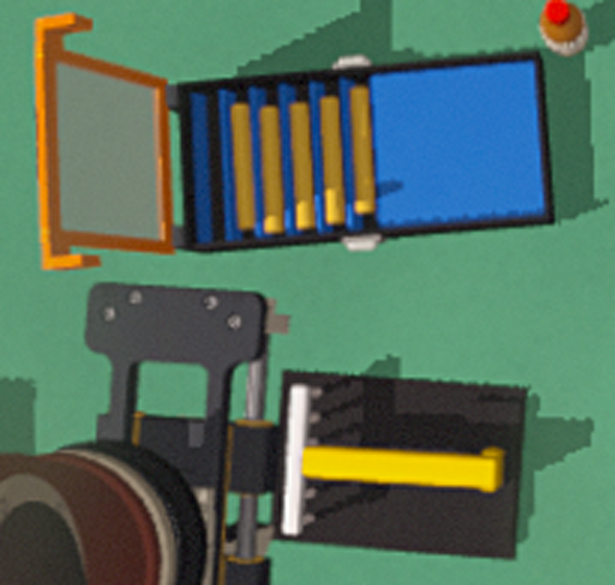

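The rake stands on its mat where it began ((295,460), handle to (500,470)), and five rods lie parallel in five grooves. Next is the lid; I take its angle from its upper edge at crop (42,140).

```bash
python3 - <<'E'
from h import *
d=load('top'); p=np.array([.6129,.092,.0651])
def f(v):
    th=v[0]; y=113-127*np.cos(th); z=36+127*np.sin(th)   # outer edge
    w=[np.r_[T(p,[[x/1000,(y+5*np.sin(th))/1000]])[0],(z+5*np.cos(th))/1000] for x in(-50,50)]
    return w2p(d,w)
for th in (1.75,1.8,1.85,1.9,1.95): print(th,((f([th])-[95,165])*3).round(0).tolist())
E
```

```text
1.75 [[51.0, 231.0], [45.0, 52.0]]
1.8 [[41.0, 232.0], [36.0, 54.0]]
1.85 [[32.0, 233.0], [27.0, 55.0]]
1.9 [[24.0, 234.0], [19.0, 57.0]]
1.95 [[16.0, 235.0], [11.0, 59.0]]
```

```bash
python3 -m handwheel '[[0,[0.206,0.165,0],-8],[0,[0.206,0.165,0],-8],[0,[0.206,0.165,0],-8],[0,[0.206,0.165,0],-8],[0,[0.206,0.165,0],-8],[0,[0.206,0.165,0],-8],[0,[0.206,0.165,0],-8],[0,[0.206,0.165,0],-8],[0,[0.206,0.165,0],-8],[0,[0.206,0.165,0],-8]]'|tail -2; python3 go.py .6005 .2816 .155 3.7
```

```text
finger_gap: 0.003
finger_force: 0.0
shift mm [  3.1   1.6 101.4] turn -0.1
t 29.87 pos [0.5995 0.2787 0.2564] phi 3.6 gap 0.003 ff 0.0 q7 -0.17 F [ 0.3 -0.6  0.4]
```

```bash
python3 -m handwheel '[[0,[0.003,0.002,0.04],0],[0,[0.003,0.002,0.08],0],[0,[0.003,0.002,0.094],0],[0,[0.003,0.002,0.094],0],[0,[0.003,0.002,0.094],0],[0,[0.003,0.002,0.094],0]]'|tail -1; python3 -m handwheel '[[0,[-0.012,0,0],0],[0,[-0.024,0,0],0],[0,[-0.034,0,0],0],[0,[-0.042,0,0],0],[0,[-0.05,0,0],0],[0,[-0.058,0,0],0],[0,[-0.064,0,0],0],[0,[-0.064,0,0],0]]'; python3 - <<'E'
from h import *
s=bot().get_state(); p=np.array([.6129,.092,.0651]); print('tray xy',Ti(p,s['tcp_pos'][:2]),s['tcp_pos'][2])
d=snap('scene','s7'); im=d['frame'][180:400,260:520,::-1]; cv2.imwrite('pics/c11.png',cv2.resize(im,None,fx=2.5,fy=2.5,interpolation=cv2.INTER_CUBIC))
E
```

```text
finger_force: 0.0
time: 31.03
tcp_pos: [0.6066, 0.2175, 0.1643]
orientation: [2.151, 2.289, -0.002]
contact_force: [0.1, -0.3, 0.3]
finger_gap: 0.008
finger_force: 0.0
tray xy [[0.00191022 0.12563368]] 0.16425401484204036
```

View pics/c11.png

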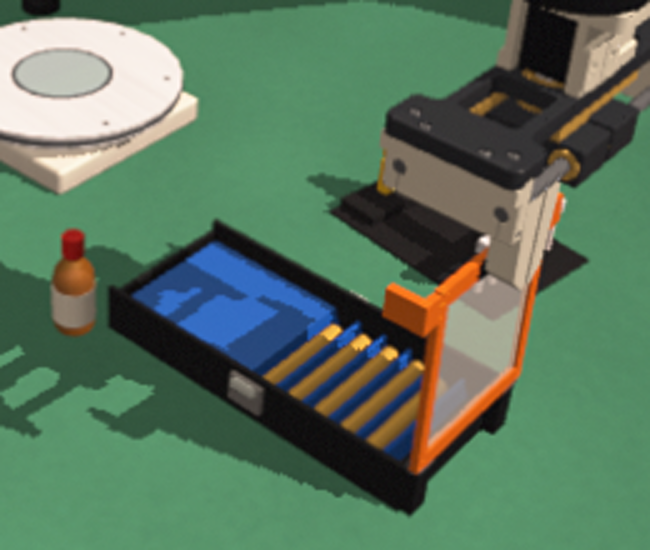

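The lid is now nearly upright with the fingers behind its pad (crop (510,240)). I follow its arc down.

```bash
python3 -m handwheel '[[0,[-0.01,0,0],0],[0,[-0.02,0,0.001],0],[0,[-0.03,0,0.002],0],[0,[-0.041,0,0.005],0],[0,[-0.051,0,0.009],0],[0,[-0.061,0,0.0135],0],[0,[-0.071,0,0.02],0],[0,[-0.08,0,0.0275],0],[0,[-0.0875,0,0.0345],0],[0,[-0.0875,0,0.0345],0]]'; python3 -m handwheel '[[0,[-0.006,0,0.008],0],[0,[-0.011,0,0.016],0],[0,[-0.016,0,0.023],0],[0,[-0.021,0,0.033],0],[0,[-0.0245,0,0.0435],0],[0,[-0.026,0,0.05],0],[0,[-0.026,0,0.05],0],[0,[-0.026,0,0.05],0]]';python3 - <<'E'
from h import *
s=bot().get_state(); p=np.array([.6129,.092,.0651]); print('tray xy',Ti(p,s['tcp_pos'][:2]),s['tcp_pos'][2])
d=snap('scene','s8'); im=d['frame'][180:400,260:520,::-1]; cv2.imwrite('pics/c12.png',cv2.resize(im,None,fx=2.5,fy=2.5,interpolation=cv2.INTER_CUBIC))
E
```

```text
time: 31.92
tcp_pos: [0.6111, 0.1293, 0.1277]
orientation: [-2.152, -2.288, 0.007]
contact_force: [-0.4, -0.4, -1.0]
finger_gap: 0.006
finger_force: 0.0
time: 32.58
tcp_pos: [0.6133, 0.1067, 0.0789]
orientation: [-2.148, -2.291, 0.002]
contact_force: [-0.4, 0.2, 0.4]
finger_gap: 0.005
finger_force: 0.0
tray xy [[0.00138512 0.01460758]] 0.07891451331354536
```

View pics/c12.png

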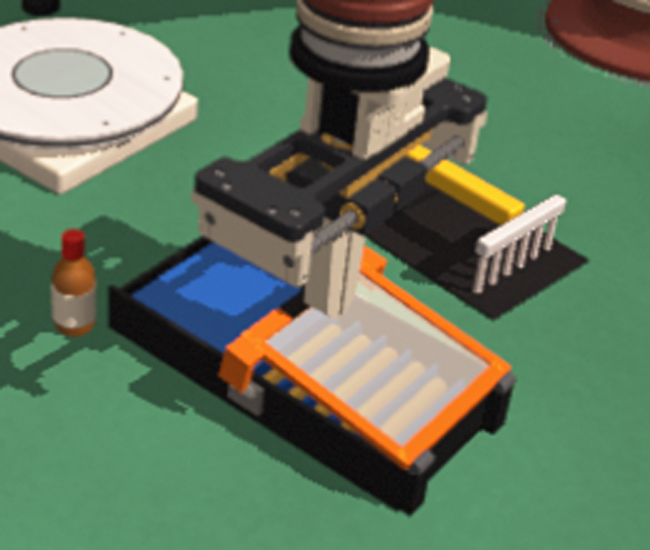

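The lid is nearly shut (about 0.2 rad) with the fingertips on its pad. I press down in small steps, watching the force.

```bash
python3 -m handwheel '[[0,[-0.004,0,0.004],0],[0,[-0.006,0,0.008],0],[0,[-0.006,0,0.01],0],[0,[-0.006,0,0.01],0]]'|sed -n '2p;4p'; python3 -m handwheel '[[0,[0,0,0.001],0],[0,[0,0,0.002],0],[0,[0,0,0.003],0],[0,[0,0,0.003],0]]'|sed -n '2p;4p';  python3 -m handwheel '[[0,[0,0,0.001],0],[0,[0,0,0.002],0],[0,[0,0,0.002],0]]'|sed -n '2p;4p'
```

```text
tcp_pos: [0.6142, 0.0998, 0.0696]
contact_force: [0.6, -0.1, -0.4]
tcp_pos: [0.6143, 0.0999, 0.0681]
contact_force: [-1.9, -1.3, 8.0]
tcp_pos: [0.6144, 0.0998, 0.0673]
contact_force: [-5.1, -1.6, 13.1]
```

```bash
python3 -m handwheel '[[0,[0,0,0.001],0],[0,[0,0,0.001],0],[0,[0,0,0.001],0]]'|sed -n '2p;4p'; python3 -m handwheel '[[0,[0,0,0.001],0],[0,[0,0,0.001],0],[0,[0,0,0.001],0]]'|sed -n '2p;4p'
```

```text
tcp_pos: [0.6144, 0.0997, 0.0665]
contact_force: [-4.4, -2.0, 13.8]
tcp_pos: [0.6144, 0.0996, 0.0655]
contact_force: [-3.5, -1.0, 14.9]
```

```bash
python3 -m handwheel '[[0,[0,0,0.001],0],[0,[0,0,0.001],0],[0,[0,0,0.001],0]]'|sed -n '2p;4p'; python3 -m handwheel '[[0,[0,0,0.001],0],[0,[0,0,0.001],0],[0,[0,0,0.001],0]]'|sed -n '2p;4p';python3 -m handwheel '[[0,[0,0,0.001],0],[0,[0,0,0.001],0],[0,[0,0,0.001],0]]'|sed -n '2p;4p'
```

```text
tcp_pos: [0.6144, 0.0995, 0.0644]
contact_force: [-5.1, -1.9, 14.9]
tcp_pos: [0.6144, 0.0993, 0.0622]
contact_force: [-1.3, -1.3, 7.1]
tcp_pos: [0.6142, 0.1008, 0.0598]
contact_force: [0.1, 0.6, 0.5]
```

The force fell away, so the lid has snapped. I lift clear and check.

```bash
python3 -m handwheel '[[0,[0,0,-0.03],0],[0,[0,0,-0.07],0],[0,[0,0,-0.11],0],[0,[0,0,-0.15],0],[0,[0,0,-0.18],0],[0,[0,-0.04,-0.18],0],[0,[0,-0.08,-0.18],0],[0,[0,-0.1,-0.18],0],[0,[0,-0.1,-0.18],0],[0,[0,-0.1,-0.18],0]]'|sed -n '1,2p;4p'; python3 - <<'E'
from h import *
d=snap('scene','s9'); im=d['frame'][180:400,260:520,::-1]; cv2.imwrite('pics/c13.png',cv2.resize(im,None,fx=2.7,fy=2.7,interpolation=cv2.INTER_CUBIC))
E
```

```text
time: 35.63
tcp_pos: [0.5138, 0.0952, 0.2399]
contact_force: [1.1, -0.1, 0.3]
```

View pics/c13.png

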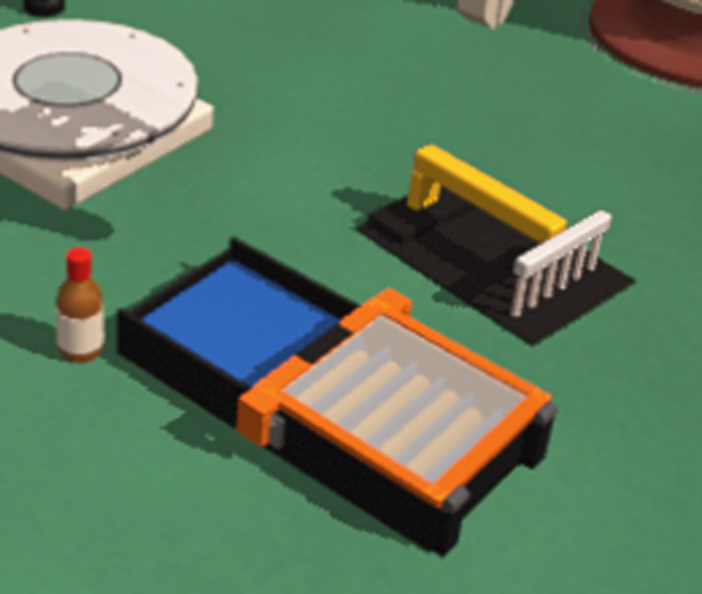

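The lid is flat and shut over five parallel rods, the rake stands on its mat with its foot on the strip, and the oil bottle is where it was.

```bash
python3 -c "
from station import bot
print(bot.sign_off())"
```

```text
the job is handed in; nothing more can be done
None
```

I've handed the job in, with no verdict returned: five rods (three from the disc, two that lay askew) lie flat in their grooves, the lid has snapped shut and the rake is back on its mat after being knocked aside once.

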